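Open the spring-lid test fixture

ROBOT

A 6-joint arm with a two-finger parallel gripper is mounted at the origin on a cart in front of the work surface, level with it; the furniture and walls round the work are solid. World frame = base frame: x ahead of the robot, y to its left, z up, the work surface at z = 0. Lengths are in mm, angles in rad, forces in N, time in s.
With the tool pointing down it reaches from about 375 to 900 mm from the base axis. Payload 3.1 kg.
Tool frame: the origin (TCP) lies between the finger pads; the fingertips stand ahead of it and the grasp point (between the pads) lies 5 mm behind it (manip.finger_overhang is the z of the fingertips in the tool frame, in mm); z points along the fingers, y is the line along which they close (so a half turn about z gives the same grasp; the last joint's range is limited). The gripper opens to 85 mm and grips with 20 to 120 N. Pads are 22 mm wide; open, the fingers measure 114 mm over their backs; the gripper's body (76 mm by 85 mm) begins 54 mm behind the grasp point. The pads swing forward as they close: fully open they stand 13 mm farther back than shut.
Start: joints at [-1.413, 0.527, 1.433, -0, 1.181, -0.178], TCP at [206.565, -589.854, 245.31] pointing down, gripper open.
Joint ranges: [-3.08, 3.08], [-0.75, 2.2], [0.22, 2.44], [-1.43, 4.57], [0, 2.65], [-2.85, 2.85]. Speed limits (rad/s): [2.79, 2.79, 3.14, 3.14, 3.14, 3.14].

INTERFACE

Orientations are given as a unit quaternion [w, x, y, z].
In Python, from station import status, vision, order, finder, manip gives the robot as it stands. The module is installed in compiled form; this text tells all that it offers.
- The arm moves only by the tool send_rows, never from a script. Its argument "series" is a list that holds one entry, the list of rows, each a list of 4 numbers: the shift along the tool's x, y, z in mm, then the turn about the tool's z in rad. A call has exactly 10 rows; each row is the pose to reach, as a shift and turn from the pose commanded when the call began, along the tool's axes at that moment; what a row does not reach only later rows make up. A row lasts 1/10 s, in which the tool goes at most 50 mm and 8.59 degrees, less where a joint would pass 70% of its speed; a pose out of reach is approached as far as the arm can. A call with a gripper value outside its range is refused whole. "claw" is the finger opening in mm, from 0 to 85.4, set as the call begins (left out, the last holds). The fingers move at their own pace and stop on an object; the grip force is fixed at half the most. Time passes only in rows, so rows that repeat a pose let the fingers close, or fill a call up. It gives the time, the measured TCP pose, the force, the opening and the grip force at its end, in the units of the state.
- status.state(): the state, without advancing time (a new reading comes with each control period).
- vision.read_camera(name): name is "scene" or "side" or "wrist"; returns the picture (384x512x3 uint8, blue, green, red); there is no depth.
- vision.get_calibration(name): a dict with "fx", "fy", "cx", "cy" (pixels), "dist" ([k1, k2, p1, p2, k3] as OpenCV has them; the pictures are not rectified), "rvec" (rotation vector, rad) and "tvec" (3), from world to camera coordinates, as OpenCV has them. Camera axes: x right, y down, z forward; pixel columns grow to the right and rows downward; lengths in mm; the calibration is good to about 2 mm. A picture is of the moment at which its call begins: read the wrist's pose just before it. get_calibration takes no time and is no camera call; for the wrist camera it gives the pose at the moment of the call.
- order.sign_off(): hands the job in; it is judged then, once.
Trained networks look in the newest picture that a camera, given by its name, has taken for a name from the list of things; names that differ only in an ending like _2 or _b are one class to them, and where a whole thing is asked for, a point or a joint stands for the part that bears it (a point fixed in the world has none). Each returns a list of dicts, best first, with "confidence" (0 to 1); they miss things now and then, are a little off and sometimes report something else, mostly with a low value. They report only what shows in the picture. A call takes as long as a camera call.
- finder.masks_of(name, camera): "mask" (384x512 bool, what is visible of it).
- finder.mark_of(name, camera): "centre" ([x, y, z] in mm, in the coordinates of the camera as it stood for that picture, good to about 4 mm: a listed point, or the origin of a listed thing).
The state is a dict: "time": time; "joint_positions": joint angles; "joint_vel": joint speeds; "joint_torque": joint torques, N m; "position": TCP position; "tool_rot": TCP orientation; "contact_force": force on the tool from outside, world axes, zero at the start; "ft_torque": the same for the moment, N m; "opening": opening from 0.0 (shut) to 1.0 (fully open); "grip_force": force on a finger pad.
Only numpy, scipy, OpenCV 4.12 (cv2) and the standard library are available. Lean on these libraries where they do the work, as an engineer would, in place of code of your own. Each camera call takes 0.05 s, during which the arm holds its last target. There are 200 camera calls.

TASK

Open the blue test fixture so that the circuit module inside can be reached: press its orange release tab down with the fingertips and let the lid spring up by itself, then push the lid over with the fingers until it is fully open against its stop, and take the hand away. The lid and the tab are only pressed and pushed, without force; do not lift, tip or shove the fixture, and leave the module in it and the things around it where they are.

Things in the scene. Friction and masses are not known exactly. Their poses are not given: they have to be found in the camera images.
- fixture: Test fixture for small circuit modules, standing loose on the bench: aluminium base plate 135 (x) x 130 (y) x 10 mm, on it an open blue housing 100 x 110 mm whose rim is 46 mm above the bench, 4 kg in all. Origin: on the bench, under the centre of the housing. Its x axis points from the front (tab) to the back (hinge), y to its left, z up. Turned up to 0.45 rad either way about z from facing the robot squarely.
- tab_pad (a point): The point to press: on top of the ribbed paddle of the orange release tab, 84 mm in front of the fixture's origin and 33 mm above the bench. The paddle is 42 mm wide (along the fixture's y), 5 mm thick and sticks out in front of the housing, from 58 to 96 mm in front of the origin; between it and the housing stands the upright of the tab with the nose that holds the lid (nose top 58 mm above the bench, 42 to 60 mm in front of the origin). The point moves with the tab.
- tab (a joint): Angle of the rocking release tab: 0 at rest, at most 0.30 rad, growing as the paddle is pressed down (34 mm from its pivot, so the pad sinks 10 mm in full). The lid is let go at about 0.18 rad (pad 6 mm down). A spring returns it; pressing takes about 2 N at first and 5 N fully down.
- lid_hinge (a point): Middle of the lid's hinge axis, fixed on the fixture 42 mm behind its origin and 49 mm above the bench; the axis lies along the fixture's y.
- lid_edge (a point): Middle of the lid's front edge, 88 mm from the hinge axis, at half the lid's thickness; moves with the lid. The lid is a flat grey frame 88 x 106 x 6 mm with a clear window, 0.06 kg.
- lid (a joint): Opening angle of the lid: 0 to 0.03 when shut and latched, 0.9 rad where the spring arm under it lifts it to, 1.57 upright, 1.92 at its stop, fully open, leaning back from the robot. The spring does not act beyond 0.9 rad. The hinge has some friction: near upright, about 1.3 to 1.8 rad, the lid stays where it is left; below that it sinks back to 0.9 rad. Pushing it at the edge takes under 1 N.
- module_blue: Blue circuit module, 40 x 52 x 11 mm, loose, lying in the white nest inside the fixture, under the lid, bottom 16 mm above the bench. Origin under its centre. Stays there.
- nut_driver: Bystander: orange-handled nut driver, 170 x 28 x 26 mm, loose, lying beside the fixture on its right. Origin under its centre, x along its length.
- module_green: Bystander: green circuit module, 58 x 85 x 11 mm, loose, on the bench at the fixture's left. Origin under its centre.
- pliers: Bystander: purple-handled pliers, 160 x 54 x 12 mm, loose, flat on the bench, right of the fixture. Origin under its centre.
- relay_box: Bystander: small white carton, 58 x 80 x 32 mm, loose, on the bench. Origin under its centre.
- solder_reel: Bystander: blue and white solder reel, 70 mm across, 50 mm high, loose, standing on the bench. Origin under its centre.

How it is judged:
By the outcome, as a careful person would: the job done as asked, in the order asked, and still so for the second after the job is handed in, with the robot touching nothing.
It also fails if it takes over 43 s, if anything falls off the work surface, if the arm or the gripper's body presses on something with over 40 N, if the wrist force passes 120 N, or if a joint passes its speed limit or range.

## Working session

There is one attempt and no reset: what is moved stays moved. The work goes in short steps, Python scripts to look and compute and a tool call to move; the robot and the scene stay as the last step left them, time stands still between calls to the robot, and variables do not carry over. Pictures are saved under pics/ and viewed, at most 10 in all, crops included, and the job is handed in when it is done.

Besides the shell and the picture viewer there is one more tool, called by a JSON object that holds its "method" and its "body", one argument or row to a line. send_rows: Moves the arm, as the interface text tells. Its arguments: {"type":"object","properties":{"series":{"type":"array","items":{"type":"array","items":{"type":"array","items":{"type":"number"}}}},"claw":{"type":"number"}},"required":["series"]}

```bash
mkdir -p pics; cat > h.py <<'E'
import numpy as np, cv2
from station import status, vision, order, finder, manip
from scipy.spatial.transform import Rotation as R
def w(cam,p,c=None):
    c=c or vision.get_calibration(cam)
    M=cv2.Rodrigues(np.array(c["rvec"],float))[0]
    return M.T@(np.array(p,float)-np.array(c["tvec"],float).ravel())
def pix(cam,P):
    c=vision.get_calibration(cam)
    K=np.array([[c["fx"],0,c["cx"]],[0,c["fy"],c["cy"]],[0,0,1]])
    return cv2.projectPoints(np.array(P,float).reshape(-1,1,3),np.array(c["rvec"],float),np.array(c["tvec"],float),K,np.array(c["dist"],float))[0].reshape(-1,2)
def marks(cam,names):
    for n in names:
        for m in finder.mark_of(n,cam)[:2]:
            print(cam,n,round(m["confidence"],2),w(cam,m["centre"]).round(0))
def tool():
    s=status.state(); q=s["tool_rot"]
    return np.array(s["position"]),R.from_quat([q[1],q[2],q[3],q[0]]).as_matrix(),s
E
python3 - <<'E'
from h import *
a=vision.read_camera("scene"); cv2.imwrite("pics/scene.png",a)
marks("scene",["fixture","tab_pad","lid_hinge","lid_edge","module_green","nut_driver","pliers","relay_box","solder_reel"])
b=vision.read_camera("side"); cv2.imwrite("pics/side.png",b)
marks("side",["fixture","tab_pad","lid_hinge","lid_edge"])
p,M,s=tool(); print(p,M.round(2),s["time"],manip.finger_overhang,s["contact_force"])
cv2.imwrite("pics/both.png",cv2.resize(np.hstack([a,b]),(800,300)))
E
```

```text
scene fixture 0.63 [ 571. -102.    3.]
scene tab_pad 0.51 [ 489. -101.   34.]
scene lid_hinge 0.93 [ 614. -103.   48.]
scene lid_edge 0.9 [ 526. -101.   53.]
scene module_green 0.57 [558.  17.   1.]
scene pliers 0.56 [ 537. -384.   -2.]
scene pliers 0.37 [526. -99.  51.]
scene relay_box 0.85 [620. 305.   1.]
scene solder_reel 0.55 [ 697. -314.   -0.]
side fixture 0.95 [571. -97.  -2.]
side tab_pad 0.73 [490. -98.  37.]
side tab_pad 0.19 [ 693. -314.    3.]
side lid_hinge 0.56 [615. -98.  50.]
side lid_edge 0.87 [ 524. -100.   51.]
[ 206.5628368  -589.84746165  245.34421978] [[ 0.94  0.33  0.  ]
 [ 0.33 -0.94 -0.  ]
 [-0.    0.   -1.  ]] 0.75 14.0 [-0.25789811  0.36716356  0.37322943]
```

View pics/scene.png

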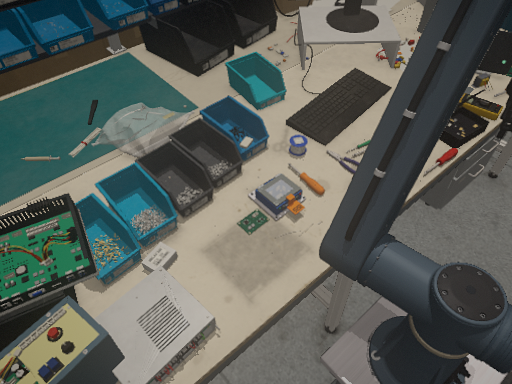

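View pics/side.png

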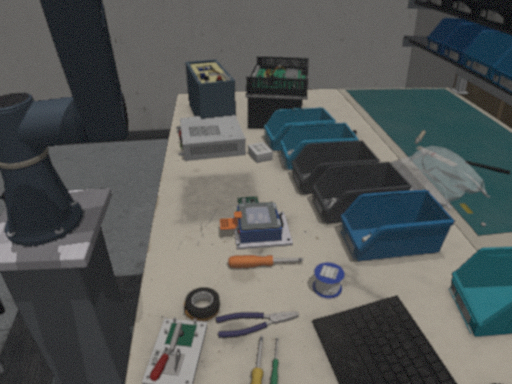

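The scene and side pictures show the fixture at about (285,197) in the scene view, its orange tab pointing at the robot. The lid is shut and the nut driver lies to its right. Both cameras agree: origin about (571,-100), yaw near 0, heights as listed.

{"method": "send_rows", "body": {
  "series": [
    [[35,-31,0,0.034],[70,-62,0,0.068],[105,-93,0,0.102],[140,-124,0,0.136],[175,-155,0,0.17],[210,-186,0,0.204],[245,-217,0,0.238],[280,-248,0,0.272],[315,-279,0,0.306],[350,-310,0,0.34]]
  ],
  "claw": 0
}}

```text
time: 1.75
position: [435.3, -180.0, 245.7]
tool_rot: [0.0, 1.0, -0.002, 0.0]
contact_force: [0.4, -0.2, -0.3]
opening: -0.001
grip_force: 0.0
```

{"method": "send_rows", "body": {
  "series": [
    [[2,-15,0,0],[4,-40,0,0],[6,-60,0,0],[6,-75,0,0],[6,-81,0,0],[6,-81,0,0],[6,-81,0,0],[6,-81,0,0],[6,-81,0,0],[6,-81,0,0]]
  ]
}}

```text
time: 2.75
position: [440.8, -101.2, 245.3]
tool_rot: [0.0, 1.0, -0.002, 0.0]
contact_force: [0.8, 0.2, 0.0]
opening: 0.0
grip_force: 0.0
```

```bash
python3 - <<'E'
from h import *
p,M,s=tool(); print(p,M.round(3).tolist(),s["time"],s["contact_force"])
c=vision.get_calibration("wrist")
a=vision.read_camera("wrist"); 
marks("wrist",["fixture","tab_pad","lid_hinge","lid_edge","module_green","nut_driver"])
m=finder.masks_of("lid","wrist")[:2]
for k in m: print(k["confidence"],cv2.minAreaRect(np.argwhere(k["mask"])[:,::-1].astype(np.float32)))
cv2.imwrite("pics/w1.png",a)
O=[570,-100,0]
P=[[570-84,-100,33],[570+42,-100,49],[570-46,-47,52],[570-46,-153,52],[570+42,-47,52],[570+42,-153,52]]
print(pix("wrist",P).round(0).tolist())
E
```

```text
[ 440.7567499  -101.15068109  245.27241914] [[1.0, -0.004, 0.0], [-0.004, -1.0, -0.0], [0.0, 0.0, -1.0]] 2.75 [0.78142404 0.21733384 0.02731858]
wrist fixture 0.69 [570. -97.  -4.]
wrist tab_pad 0.72 [485. -98.  30.]
wrist lid_hinge 0.82 [616. -98.  49.]
wrist lid_edge 0.7 [519. -97.  53.]
wrist module_green 0.69 [556.  21.  -0.]
wrist nut_driver 0.82 [ 571. -227.    2.]
wrist nut_driver 0.33 [614. -95.  48.]
0.66 ((253.0, 46.99999237060547), (105.99998474121094, 93.99998474121094), 0.0)
[[254.0, 128.0], [254.0, 2.0], [205.0, 95.0], [303.0, 94.0], [200.0, 1.0], [307.0, 1.0]]
```

View pics/w1.png

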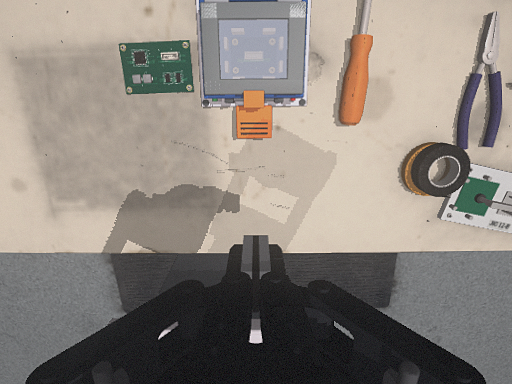

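The wrist view shows the paddle ribs at about (255,128), where I projected the pad (254,128), and the lid edges are square to the image. So the fixture is at about (570,-99) with yaw 0, and I'm going down over the paddle.

{"method": "send_rows", "body": {
  "series": [
    [[10,-2,20,0],[25,-2,50,0],[38,-2,85,0],[43,-2,120,0],[43,-2,150,0],[43,-2,170,0],[43,-2,180,0],[43,-2,185,0],[43,-2,185,0],[43,-2,185,0]]
  ]
}}

```text
time: 4.15
position: [484.4, -99.0, 61.2]
tool_rot: [0.0, 1.0, -0.002, 0.001]
contact_force: [0.8, -0.2, 0.2]
opening: -0.001
grip_force: 0.0
```

{"method": "send_rows", "body": {
  "series": [
    [[0,0,4,0],[0,0,8,0],[0,0,11,0],[0,0,13,0],[0,0,15,0],[0,0,17,0],[0,0,18,0],[0,0,19,0],[0,0,20,0],[0,0,20,0]]
  ]
}}

```text
time: 5.15
position: [483.7, -98.8, 40.3]
tool_rot: [-0.0, 1.0, -0.002, 0.0]
contact_force: [-0.6, -0.1, 3.0]
opening: 0.002
grip_force: 2.1
```

```bash
python3 - <<'E'
from h import *
a=vision.read_camera("side"); marks("side",["tab_pad","lid_edge","lid_hinge"])
cv2.imwrite("pics/s2.png",cv2.resize(a[150:280,180:330],None,fx=4,fy=4,interpolation=3))
E
```

```text
side tab_pad 0.5 [489. -98.  29.]
side lid_edge 0.67 [ 535. -100.   84.]
side lid_hinge 0.6 [612. -98.  48.]
```

View pics/s2.png

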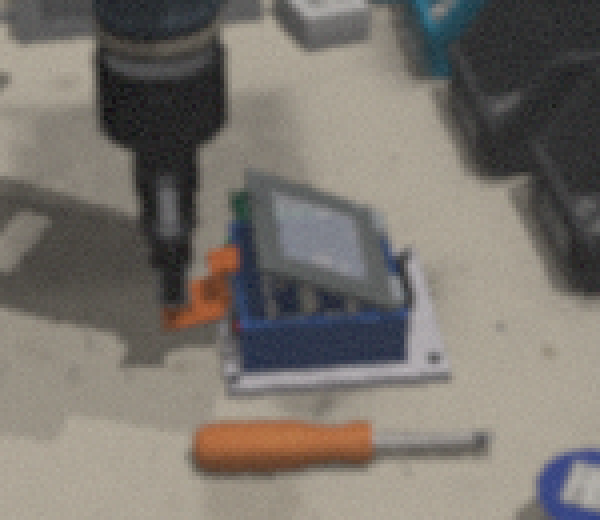

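The lid let go and is springing up: its edge is already at z 84, with the tab tilted under the fingers at about (180,310) in the crop. I'll lift straight up.

{"method": "send_rows", "body": {
  "series": [
    [[0,0,-5,0],[0,0,-15,0],[0,0,-30,0],[0,0,-45,0],[0,0,-60,0],[0,0,-72,0],[0,0,-80,0],[0,0,-80,0],[0,0,-80,0],[0,0,-80,0]]
  ]
}}

```text
time: 6.35
position: [483.3, -98.6, 119.8]
tool_rot: [-0.0, 1.0, -0.002, -0.001]
contact_force: [-0.2, 0.1, -0.6]
opening: -0.0
grip_force: 0.0
```

```bash
python3 - <<'E'
from h import *
a=vision.read_camera("side"); marks("side",["tab_pad","lid_edge","lid_hinge","fixture"])
p,M,s=tool();print(p,s["contact_force"])
a=vision.read_camera("wrist"); marks("wrist",["lid_edge","fixture"])
E
```

```text
side tab_pad 0.67 [ 488. -100.   34.]
side lid_edge 0.6 [558. -98. 120.]
side lid_hinge 0.89 [609. -99.  51.]
side fixture 0.97 [573. -97.  -1.]
[483.51766056 -98.69026253 119.89513538] [-0.36270208  0.29880124 -0.53621801]
wrist lid_edge 0.62 [557. -98. 121.]
```

{"method": "send_rows", "body": {
  "series": [
    [[10,0,0,0],[25,0,0,0],[40,0,0,0],[50,0,0,0],[56,0,0,0],[62,0,0,0],[68,0,0,0],[74,0,0,0],[80,0,0,0],[86,0,0,0]]
  ]
}}

```text
time: 7.75
position: [570.2, -99.1, 120.4]
tool_rot: [0.0, 1.0, -0.002, 0.0]
contact_force: [-1.1, 0.6, -0.3]
opening: 0.0
grip_force: 0.3
```

{"method": "send_rows", "body": {
  "series": [
    [[5,0,0,0],[10,0,0,0],[15,0,-1,0],[20,0,-2,0],[25,0,-3,0],[29,0,-4,0],[33,0,-5,0],[37,0,-5,0],[40,0,-5,0],[42,0,-5,0]]
  ]
}}

```text
time: 8.75
position: [612.1, -99.2, 125.3]
tool_rot: [0.0, 1.0, -0.002, 0.0]
contact_force: [0.3, 0.7, 0.6]
opening: 0.004
grip_force: 0.0
```

```bash
python3 - <<'E'
from h import *
a=vision.read_camera("side"); marks("side",["lid_edge","lid_hinge","fixture"])
p,M,s=tool();print(p,s["contact_force"])
cv2.imwrite("pics/s3.png",cv2.resize(a[150:280,180:330],None,fx=4,fy=4,interpolation=3))
E
```

```text
side lid_edge 0.67 [629. -99. 136.]
side lid_hinge 0.75 [614. -98.  50.]
side fixture 0.75 [570. -99.   0.]
[611.6803228  -99.12650016 125.27826982] [-0.0427707   0.17035637  0.05806453]
```

View pics/s3.png

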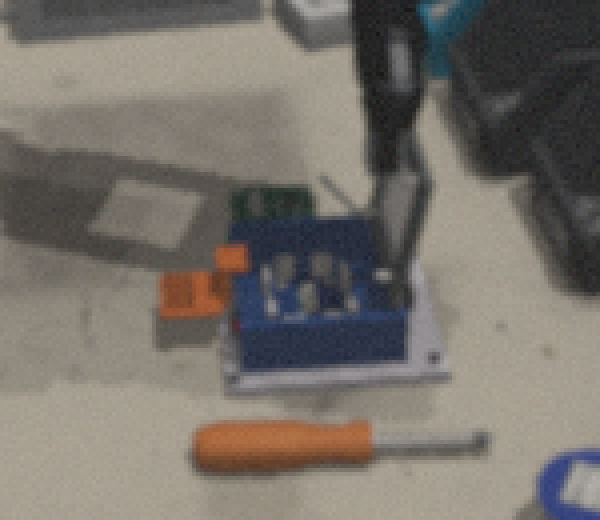

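The lid is past upright: the edge is at x 629 (about 1.75 rad) and the finger is against its underside. The last few mm go slowly, watching the force.

{"method": "send_rows", "body": {
  "series": [
    [[1,0,0,0],[2,0,0,0],[3,0,0,0],[4,0,0,0],[5,0,0,0],[6,0,0,0],[7,0,0,0],[8,0,0,0],[8,0,0,0],[8,0,0,0]]
  ]
}}

```text
time: 9.95
position: [619.8, -99.2, 125.3]
tool_rot: [-0.0, 1.0, -0.002, 0.0]
contact_force: [-0.0, -0.5, -1.1]
opening: -0.006
grip_force: 0.0
```

```bash
python3 - <<'E'
from h import *
a=vision.read_camera("side"); marks("side",["lid_edge","lid_hinge","fixture"])
p,M,s=tool();print(p,s["contact_force"])
E
```

```text
side lid_edge 0.95 [641. -97. 133.]
side lid_hinge 0.89 [614. -97.  50.]
side fixture 0.7 [ 571. -101.   -2.]
[619.68604706 -99.19434812 125.30936506] [-0.24432758  0.91253988  0.92727707]
```

{"method": "send_rows", "body": {
  "series": [
    [[0.5,0,0,0],[1,0,0,0],[1.5,0,0,0],[2,0,0,0],[2.5,0,0,0],[3,0,0,0],[3,0,0,0],[3,0,0,0],[3,0,0,0],[3,0,0,0]]
  ]
}}

```text
time: 11.15
position: [622.7, -99.2, 125.3]
tool_rot: [-0.0, 1.0, -0.002, 0.0]
contact_force: [0.3, -0.6, -0.2]
opening: 0.0
grip_force: 0.0
```

{"method": "send_rows", "body": {
  "series": [
    [[0.5,0,0,0],[1,0,0,0],[1.5,0,0,0],[2,0,0,0],[2.5,0,0,0],[2.5,0,0,0],[2.5,0,0,0],[2.5,0,0,0],[2.5,0,0,0],[2.5,0,0,0]]
  ]
}}

```text
time: 12.15
position: [623.3, -99.1, 125.2]
tool_rot: [-0.0, 1.0, -0.001, -0.002]
contact_force: [-6.2, -1.0, 3.9]
opening: -0.001
grip_force: 3.4
```

```bash
python3 - <<'E'
from h import *
a=vision.read_camera("side"); marks("side",["lid_edge","lid_hinge","fixture"])
p,M,s=tool();print(p,s["contact_force"])
E
```

```text
side lid_edge 0.77 [ 642. -101.  134.]
side lid_hinge 0.77 [613. -98.  51.]
side fixture 0.87 [568. -95.  -1.]
[623.24337589 -99.15552648 125.1425828 ] [-6.02444799 -2.01396566  4.58732962]
```

Contact force is 6 N, so the lid is at its stop. I'll back off, rise and check.

{"method": "send_rows", "body": {
  "series": [
    [[-2,0,0,0],[-6,0,0,0],[-15,0,0,0],[-30,0,-5,0],[-50,0,-20,0],[-75,0,-45,0],[-100,0,-70,0],[-125,0,-95,0],[-140,0,-110,0],[-150,0,-120,0]]
  ]
}}

```text
time: 13.35
position: [474.4, -98.7, 246.7]
tool_rot: [0.0, 1.0, -0.002, 0.001]
contact_force: [0.3, 0.2, 0.5]
opening: -0.001
grip_force: 0.0
```

{"method": "send_rows", "body": {
  "series": [
    [[-5,0,0,0],[-12,0,0,0],[-20,0,0,0],[-25,0,0,0],[-30,0,0,0],[-30,0,0,0],[-30,0,0,0],[-30,0,0,0],[-30,0,0,0],[-30,0,0,0]]
  ]
}}

```text
time: 14.35
position: [445.4, -98.7, 245.3]
tool_rot: [0.0, 1.0, -0.002, 0.0]
contact_force: [-0.4, -0.0, 0.3]
opening: -0.001
grip_force: 0.0
```

```bash
python3 - <<'E'
from h import *
a=vision.read_camera("side"); marks("side",["lid_edge","lid_hinge","fixture"])
cv2.imwrite("pics/s4.png",cv2.resize(a[150:280,180:330],None,fx=4,fy=4,interpolation=3))
b=vision.read_camera("wrist"); marks("wrist",["lid_edge","lid_hinge","fixture","module_blue","module_green","nut_driver"])
cv2.imwrite("pics/w4.png",b); print(tool()[2]["contact_force"],tool()[2]["time"])
E
```

```text
side lid_edge 0.74 [ 642. -101.  133.]
side lid_hinge 0.76 [611. -97.  48.]
side fixture 0.83 [ 572. -101.    1.]
wrist lid_hinge 0.95 [614. -95.  49.]
wrist module_blue 0.96 [565. -98.  11.]
wrist module_green 0.79 [554.  20.  -1.]
wrist nut_driver 0.92 [ 569. -228.    0.]
[0.44447986 0.05589031 0.24195426] 14.9
```

View pics/s4.png

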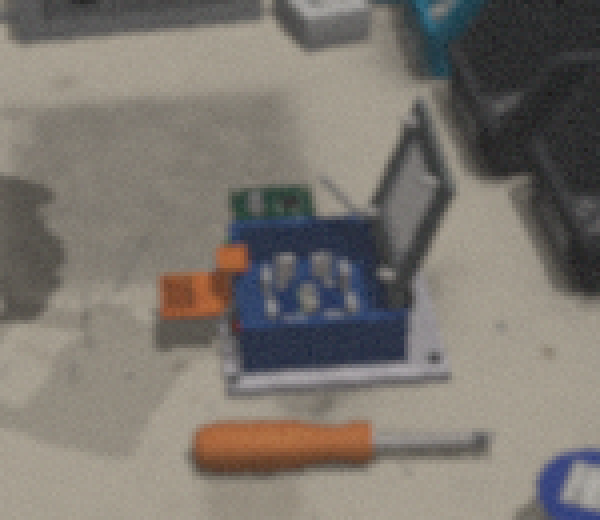

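View pics/w4.png

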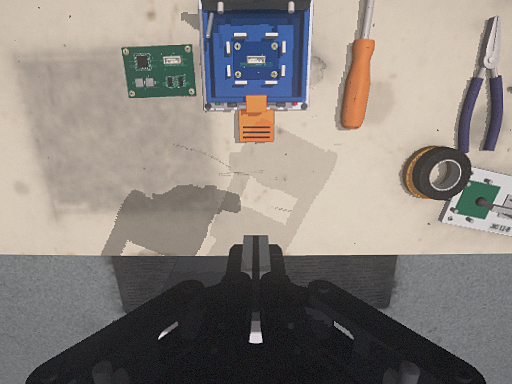

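The side crop shows the lid leaning back, with its edge at about (420,110), and the wrist view shows the module in its nest at about (256,60). The fixture and the things around it have not moved, and the hand is clear.

```bash
python3 -c "
from station import order
print(order.sign_off())"
```

```text
the job is handed in; nothing more can be done
None
```

The fixture is open and handed in at about 15 s: the tab was pressed, the lid sprang up by itself and was pushed to its stop (about 6 N), and the hand is clear; the last pictures show the fixture, module and nearby things still in place.

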